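# Snap the rolling pin into its clip rack

## Robot

A 7-joint arm with a two-finger parallel gripper is mounted at the origin on a cart in front of the work surface, level with it; the furniture and walls round the work are solid. World frame = base frame: x ahead of the robot, y to its left, z up, the work surface at z = 0. Lengths are in m, angles in rad, forces in N, time in s.
With the tool pointing down it reaches from about 0.4 to 0.85 m from the base axis. Payload 4.5 kg.
Tool frame: the origin (TCP) lies between the finger pads; the fingertips stand 11 mm ahead of it and the grasp point (between the pads) lies 8 mm behind it (r.nose_length is the distance from the TCP to the fingertips, in m); z points along the fingers, y is the line along which they close (so a half turn about z gives the same grasp; the last joint's range is limited). The gripper opens to 88 mm and grips with 3 to 60 N. Pads are 18 mm wide; open, the fingers measure 123 mm over their backs; the gripper's body (75 mm by 187 mm) begins 45 mm behind the grasp point.
Start: joints at [-1.077, 0.689, -0.195, 1.565, 0.157, 0.902, -0.215], TCP at [0.277, 0.56, 0.25] pointing down, gripper open.
Joint ranges: [-3.01, 3.01], [-0.46, 2.08], [-1.47, 1.51], [0.13, 2.56], [-1, 4.14], [0.04, 2.09], [-2.66, 2.66]. Speed limits (rad/s): [2.57, 2.57, 3.14, 3.14, 3.14, 3.14, 3.14].

## Interface

Orientations are given as a unit quaternion [x, y, z, w].
In Python, from plant import get_state, snapshot, camera_model, r gives the robot as it stands.
- The arm moves only by the shell command python3 -m inch 'ROWS' [FORCE]. ROWS is text: rows parted by semicolons, each of 7 numbers parted by spaces: the opening, from -1 (shut) to 1 (fully open), then the shift along the tool's x, y, z in m, then the turn, a rotation vector about the tool's x, y, z in rad. A call has 1 to 20 rows; each row shifts and turns the commanded pose from where the row before left it, along the tool's axes as they then stand; what a row does not reach is not made up. A row lasts 1/12 s, in which the tool goes at most 41.7 mm and 7.16 degrees, less where a joint would pass 70% of its speed; a pose out of reach is approached as far as the arm can. A call is refused whole if a number of a shift passes 0.0417 or a number of a turn 0.125, either way. A call with a gripper value outside its range is refused whole. The fingers move at their own pace and stop on an object; FORCE is the grip in N (left out, the last holds). Time passes only in rows, so rows that do not move let the fingers close. It gives the time, the measured TCP pose, the force, the opening and the grip force at its end, in the units of the state.
- get_state(): the state, without advancing time (a new reading comes with each control period).
- snapshot(name): name is "side" or "top" or "wrist"; returns (picture, depth): 400x640x3 uint8, red, green, blue; 400x640 float32, m along the optical axis (not along the pixel's ray), 0 where there is no reading.
- camera_model(name): a dict with "intrinsics" (3x3 intrinsics, pixels), "dist" ([k1, k2, p1, p2, k3] as OpenCV has them; the pictures are not rectified), "view" (4x4, takes a point from world to camera coordinates). Camera axes: x right, y down, z forward; pixel columns grow to the right and rows downward; lengths in m; the calibration is good to about 2 mm. A picture is of the moment at which its call begins: read the wrist's pose just before it. camera_model takes no time and is no camera call; for the wrist camera it gives the pose at the moment of the call.
- r.finish_job(): hands the job in; it is judged then, once.
The state is a dict: "clock": time; "q": joint angles; "qd": joint speeds; "joint_torque": joint torques, N m; "tool_pos": TCP position; "eef_rot": TCP orientation; "contact_force": force on the tool from outside, world axes, zero at the start; "moment": the same for the moment, N m; "opening": opening from 0.0 (shut) to 1.0 (fully open); "finger_force": force on a finger pad.
Only numpy, scipy, OpenCV 4.12 (cv2) and the standard library are available. Lean on these libraries where they do the work, as an engineer would, in place of code of your own. Each camera call takes 0.05 s, during which the arm holds its last target. There are 200 camera calls.

## Task

Put the small white rolling pin away in the two-clip rack, whose clip bar may be set at any height: pick the pin up, lay it centred along the rack over both sprung clips and press it straight down until it has snapped past the lips and lies fully home on both saddles, then let go. Feel for the snap and for the bottom: the rack breaks if it is pressed with 30 N or more. Leave the bottles, cutters and wafers round it where they stand.

Things in the scene. Friction and masses are not known exactly. Their poses are not given: they have to be found in the camera images.
- rolling_pin: Plain white round bar of smooth plastic, 25 mm in diameter, 180 mm long, 130 g, lying on the worktop (it can roll). Origin mid-length on its axis (12.5 mm above the worktop as it lies); its y axis runs along the bar.
- clip_rack: Grey rack fixed to the worktop: foot 60 x 176 x 6 mm (x across, y along). On two stems over it stands the clip bar, 30 x 172 mm, locked at a height that differs each time and is not measured. 60 mm either side of its middle the bar carries a clip, 14 mm long in y; between the clips the fingers are free over 100 mm. Origin under the middle of the foot, on the worktop.
- paint_copper: Bystander: small glass paint bottle, 35 mm across, 63 mm tall. Origin at the centre of its underside.
- paint_gold: Bystander: small glass paint bottle, 35 mm across, 58 mm tall, no cap. Origin at the centre of its underside.
- blossom_cutter: Bystander: low flower-shaped cutter ring, 44 x 44 x 20 mm. Origin at the centre of its underside.
- plunger_cutter: Bystander: small plunger cutter standing upright, 33 mm across, 57 mm tall. Origin at the centre of its underside.
- wafer_roll_1: Bystander: short rolled wafer, 19 mm thick, 90 mm long, lying flat. Origin at the centre of its underside.
- round_cutter_2: Bystander: low round tin cutter ring, 51 mm across, 23 mm high. Origin at the centre of its underside.
- rack_mid (a point): Point over the middle of the rack, 54 mm above the worktop, y along the rack. The axis of a pin fully home lies on this upright line, level, along y (either end first), anywhere from 15 mm below to 15 mm above this point, by the bar's setting. Clip: two sprung jaws, lead-in tops 23 mm and lips 12 mm above that axis, throat 16.4 mm, and a rigid saddle, top 12.5 mm below the axis.
- feeler_left (a joint): Brass feeler, 6 mm thick, in the saddle of the clip at the rack's +y end: travel in m, 0 standing 3 mm proud of the saddle, 0.003 pressed flush by a pin that is home (very soft, 0.3 N). Pressing in, the pin's axis meets the lead-ins 23 mm above home; the push of both clips together peaks at 8 to 22 N, 15 to 19 mm above home.
- feeler_right (a joint): The same in the clip at the rack's -y end. Past its peak the push falls away to about nothing, 8 mm or more above home, while the pin passes below the lips; home, it rises steeply, for the saddles are rigid and the bar does not give. A pin left part-way down may stay there by friction: it must be pressed home.
There are look-alikes about, which are no part of the job. Several things have the shape of the clip_rack; the one meant has the colours described above.

How it is judged:
By the outcome, as a careful person would: the job done as asked, in the order asked, and still so for the second after the job is handed in, with the robot touching nothing.
It also fails if it takes over 51 s, if anything falls off the work surface, if the arm or the gripper's body presses on something with over 40 N, if the wrist force passes 120 N, or if a joint passes its speed limit or range.

## Working session

There is one attempt and no reset: what is moved stays moved. The work goes in short steps, Python scripts to look and compute and a shell command to move; the robot and the scene stay as the last step left them, time stands still between calls to the robot, and variables do not carry over. Pictures are saved under pics/ and viewed, at most 10 in all, crops included, and the job is handed in when it is done.

```bash
ls; mkdir -p pics; cat > h.py <<'E'
import numpy as np, cv2
from plant import get_state, snapshot, camera_model, r
def save(n,im): cv2.imwrite(f'pics/{n}.png',im[:,:,::-1])
def cloud(name):
    m=camera_model(name); im,d=snapshot(name)
    K=np.array(m['intrinsics']);D=np.array(m['dist']);V=np.array(m['view'])
    h,w=d.shape; u,v=np.meshgrid(np.arange(w),np.arange(h))
    p=cv2.undistortPoints(np.stack([u,v],-1).reshape(-1,1,2).astype(np.float64),K,D).reshape(h,w,2)
    c=np.dstack([p*d[...,None],d])
    W=(c-V[:3,3])@V[:3,:3]
    W[d==0]=np.nan
    return im,d,W
E
python3 - <<'E'
from h import *
s=get_state(); print({k:np.round(v,4) for k,v in s.items()}, r.nose_length)
for n in ('top','side'):
    im,d,W=cloud(n); save(n,im); np.savez(f'{n}.npz',im=im,d=d,W=W)
    print(n,np.round(camera_model(n)['view'],2).tolist(),(d>0).mean())
E
```

```text
pics
{'clock': np.float64(0.0), 'q': array([-1.0772,  0.69  , -0.1945,  1.5663,  0.1573,  0.9025, -0.2151]), 'qd': array([-0.0009,  0.0006, -0.0019,  0.0003,  0.0001,  0.0002,  0.    ]), 'joint_torque': array([-3.00000e-04, -5.27557e+01, -1.26690e+00, -1.53428e+01,
       -5.26000e-02,  6.60000e-03,  2.00000e-04]), 'tool_pos': array([0.2771, 0.5595, 0.2489]), 'eef_rot': array([ 2.278e-01,  9.737e-01, -9.000e-04, -1.000e-04]), 'contact_force': array([-0.5231,  0.1333,  0.8508]), 'moment': array([ 0.0429, -0.0009, -0.0418]), 'finger_force': np.float64(0.0), 'opening': np.float64(0.9965)} 0.011
top [[0.0, -1.0, -0.01, -0.03], [-0.98, -0.0, -0.19, 0.61], [0.19, 0.01, -0.98, 1.33], [0.0, 0.0, 0.0, 1.0]] 0.99603515625
side [[0.81, -0.59, 0.0, -0.5], [-0.37, -0.51, -0.78, 0.27], [0.46, 0.63, -0.63, 0.83], [0.0, 0.0, 0.0, 1.0]] 0.9935234375
```

View pics/top.png

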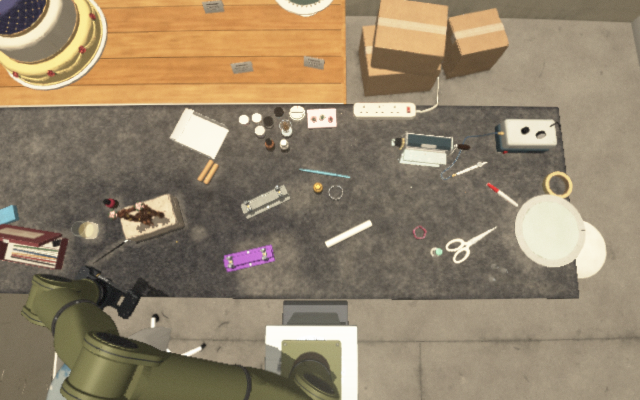

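View pics/side.png

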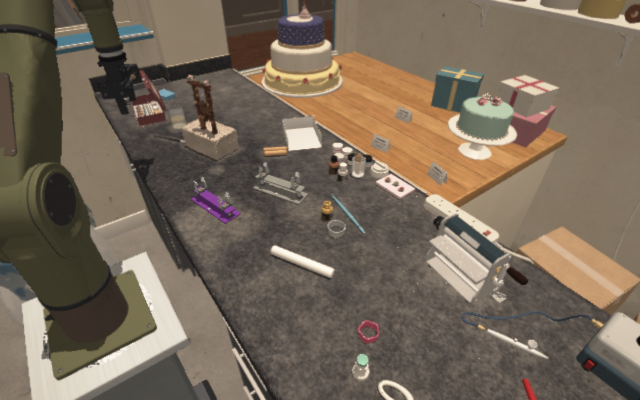

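The top view shows the white pin at about (348,233), and the same pin is at (302,262) in the side view. There are two candidates for the rack: grey at (265,201) and purple at (248,258). I choose the grey one. The blue pencil at (325,173) and the wafers at (208,172) could pass for the pin, but they aren't white. Next I'll measure both and take one close crop.

```bash
python3 - <<'E'
from h import *
def pca(P):
    q=P[:,:2]; c=q.mean(0); U,S,Vt=np.linalg.svd(q-c,full_matrices=False); a=Vt[0]; t=(q-c)@a; n=(q-c)@Vt[1]
    mid=c+a*(t.max()+t.min())/2+Vt[1]*(n.max()+n.min())/2
    return mid,a,np.degrees(np.arctan2(a[1],a[0])),np.ptp(t),np.ptp(n)
for n,bp,br in(('top',(320,215,380,252),(238,180,296,220)),('side',(265,240,340,282),(245,155,312,205))):
    z=np.load(n+'.npz'); im,W=z['im'].astype(int),z['W']
    print(n,'table z',np.nanmedian(W[...,2][(W[...,0]>.35)&(W[...,0]<.7)&(abs(W[...,1])<.4)]))
    u0,v0,u1,v1=bp; I=im[v0:v1,u0:u1];P=W[v0:v1,u0:u1]
    m=(I.min(-1)>150)&np.isfinite(P[...,0]); p=P[m]; print('pin',m.sum(),pca(p),np.percentile(p[:,2],[5,50,95,99]))
    u0,v0,u1,v1=br; P=W[v0:v1,u0:u1]; m=P[...,2]>.022; p=P[m]; print('rack',m.sum(),pca(p),np.percentile(p[:,2],[5,25,50,75,95,99]))
a=np.load('top.npz')['im'][170:280,215:395]; b=np.load('side.npz')['im'][150:290,180:360]
a=cv2.resize(a,None,fx=4,fy=4,interpolation=2)[:,:800];b=cv2.resize(b,None,fx=4,fy=4,interpolation=2)
save('crop',b)
E
```

```text
top table z -0.0012488101098033515
pin 341 (array([ 0.47128983, -0.13045282]), array([-0.43677047,  0.89957299]), np.float64(115.89800497632608), np.float64(0.1793945495158732), np.float64(0.025240431412353548)) [0.01210097 0.02084052 0.02624489 0.02745677]
rack 444 (array([0.58603222, 0.17094529]), array([-0.43198245,  0.90188201]), np.float64(115.59343739705865), np.float64(0.1711001832592862), np.float64(0.038017347081239376)) [0.03631463 0.03922713 0.04181538 0.04544216 0.07937605 0.08680615]
side table z 0.00012484033964008833
pin 501 (array([ 0.46778913, -0.12397578]), array([ 0.44363753, -0.89620631]), np.float64(-63.663799062560436), np.float64(0.19280234752989422), np.float64(0.028373961131128153)) [0.01645354 0.02250488 0.02598993 0.02654672]
rack 473 (array([0.58646512, 0.16988836]), array([ 0.43156169, -0.90208342]), np.float64(-64.43328994771718), np.float64(0.17124049717852927), np.float64(0.04165524118149733)) [0.03809142 0.04178129 0.04392366 0.05538385 0.08160217 0.08666518]
```

View pics/crop.png

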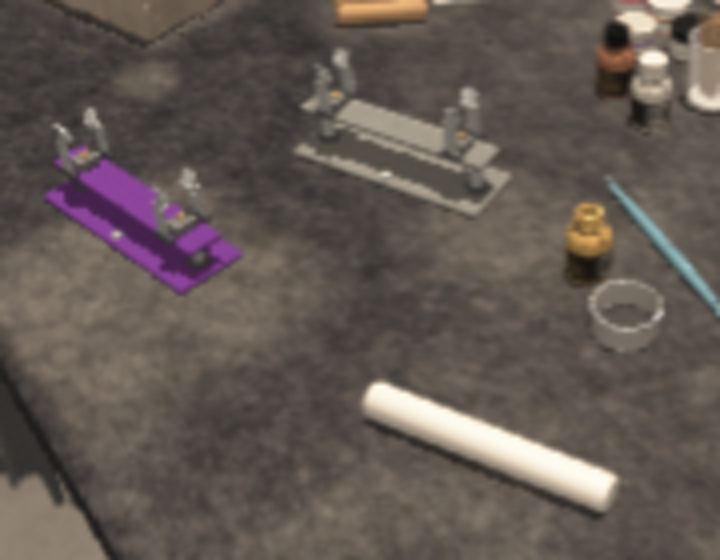

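The crop shows the grey rack at (400,145) and the white pin at (490,445), and both choices hold. The brown figure stands near the swing path, so I'll check its height first.

```bash
python3 - <<'E'
from h import *
for n in('side','top'):
    W=np.load(n+'.npz')['W'].reshape(-1,3)
    for y in np.arange(-.2,.56,.08):
        m=(abs(W[:,1]-y)<.04)&(W[:,0]>.3)&(W[:,0]<.62)&(W[:,2]>.06)&(W[:,2]<.45)
        if m.any(): q=W[m]; print(n,round(y,2),np.round(q.min(0),2),np.round(q.max(0),2))
E
```

```text
side 0.12 [0.38 0.1  0.06] [0.62 0.16 0.09]
side 0.2 [0.38 0.16 0.06] [0.58 0.24 0.09]
side 0.28 [0.35 0.27 0.06] [0.38 0.29 0.08]
side 0.44 [0.49 0.46 0.06] [0.54 0.48 0.08]
side 0.52 [0.3  0.48 0.06] [0.6  0.56 0.45]
top 0.12 [0.38 0.11 0.06] [0.62 0.16 0.09]
top 0.2 [0.38 0.16 0.06] [0.58 0.24 0.09]
top 0.28 [0.35 0.27 0.06] [0.39 0.29 0.08]
top 0.44 [0.49 0.47 0.06] [0.54 0.48 0.09]
top 0.52 [0.3  0.48 0.06] [0.6  0.56 0.45]
```

```bash
python3 -m inch '1 -.0315 -.0246 0 0 0 0;1 -.0315 -.0246 0 0 0 0;1 -.0315 -.0246 0 0 0 0;1 -.0315 -.0246 0 0 0 0;1 -.0315 -.0246 0 0 0 0;1 -.0315 -.0246 0 0 0 0;1 -.0315 -.0246 0 0 0 0;1 -.0315 -.0246 0 0 0 0;1 -.0315 -.0246 0 0 0 0;1 -.0315 -.0246 0 0 0 0;1 -.0163 -.0285 0 0 0 0;1 -.0163 -.0285 0 0 0 0;1 -.0163 -.0285 0 0 0 0;1 -.0163 -.0285 0 0 0 0;1 -.0163 -.0285 0 0 0 0;1 -.0163 -.0285 0 0 0 0;1 -.0163 -.0285 0 0 0 0;1 -.0163 -.0285 0 0 0 0;1 -.0163 -.0285 0 0 0 0;1 -.0163 -.0285 0 0 0 0'; python3 -m inch '1 0 0 0 0 0 .11;1 0 0 0 0 0 .11;1 0 0 0 0 0 .11;1 0 0 0 0 0 .11;1 0 0 0 0 0 .11;1 0 0 0 0 0 .11;1 0 0 0 0 0 0'
```

```text
clock: 1.77
tool_pos: [0.4697, -0.1295, 0.2495]
eef_rot: [0.228, 0.974, 0.0, -0.0]
contact_force: [1.1, 0.4, -0.0]
opening: 1.001
finger_force: 0.0
clock: 2.35
tool_pos: [0.4699, -0.1277, 0.2495]
eef_rot: [0.532, 0.847, -0.0, -0.0]
contact_force: [-0.0, -0.6, 0.1]
opening: 0.999
finger_force: 0.0
```

```bash
cat > pin.py <<'E'
from h import *
import sys
def tool(dp,s):
    from scipy.spatial.transform import Rotation as R
    return R.from_quat(s['eef_rot']).inv().apply(dp)
if __name__=='__main__':
    s=get_state(); im,d,W=cloud('wrist'); save(sys.argv[1],im); np.savez('w.npz',im=im,W=W,d=d)
    P=W; m=(im.min(-1)>140)&np.isfinite(P[...,0])&(P[...,2]<.05)&(P[...,2]>.004)&(np.hypot(P[...,0]-.47,P[...,1]+.128)<.15)
    n,l,st,_=cv2.connectedComponentsWithStats(m.astype(np.uint8)); k=1+st[1:,4].argmax(); print(st[k])
    c=np.argwhere(l==k)[:,::-1].astype(np.float32)
    p=W[l==k]; q=p[:,:2]; c=q.mean(0);a=np.linalg.svd(q-c,full_matrices=False)[2]
    t=(q-c)@a[0];w=(q-c)@a[1]; mid=c+a[0]*(t.max()+t.min())/2+a[1]*(w.max()+w.min())/2
    print('mid',mid,'yaw',np.degrees(np.arctan2(a[0,1],a[0,0])),np.ptp(t),np.ptp(w),'top z',np.percentile(p[:,2],98))
    print('tool delta',tool([*(mid-s['tool_pos'][:2]),0],s),s['tool_pos'])
E
python3 pin.py w1
```

```text
[ 307   97   23  148 2948]
mid [ 0.47090603 -0.13000335] yaw -63.26582208276067 0.17836643876079247 0.02462145332174312 top z 0.026011031496993933
tool delta [-2.50108337e-03 -8.02952485e-05 -2.55250735e-07] [ 0.469894   -0.12771475  0.24948319]
```

View pics/w1.png

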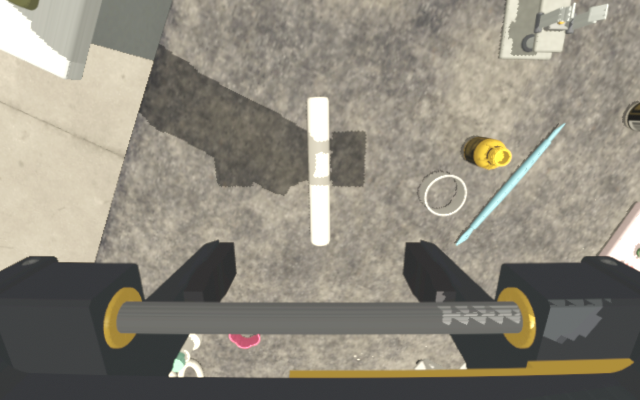

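The wrist picture shows the pin upright in the image at (319,170), centred between the fingers. Nothing stands where they'll come down.

```bash
python3 -m inch '1 -.0025 0 .0225 0 0 -.017;1 0 0 .0225 0 0 0;1 0 0 .0225 0 0 0;1 0 0 .0225 0 0 0;1 0 0 .0225 0 0 0;1 0 0 .0225 0 0 0;1 0 0 .0225 0 0 0;1 0 0 .0225 0 0 0;1 0 0 .0225 0 0 0;.6 0 0 .0125 0 0 0;.3 0 0 .01 0 0 0;.1 0 0 .01 0 0 0;0 0 0 0 0 0 0;-.2 0 0 0 0 0 0;-.3 0 0 0 0 0 0' 20; python3 -m inch '-.4 0 0 0 0 0 0;-.6 0 0 0 0 0 0;-.8 0 0 0 0 0 0;-1 0 0 0 0 0 0;-1 0 0 0 0 0 0;-1 0 0 0 0 0 0;-1 0 0 0 0 0 0;-1 0 0 0 0 0 0' 50
```

```text
clock: 3.65
tool_pos: [0.4715, -0.1302, 0.0153]
eef_rot: [0.524, 0.852, 0.0, 0.0]
contact_force: [0.2, 0.3, 0.5]
opening: 0.572
finger_force: 0.0
clock: 4.32
tool_pos: [0.4713, -0.1302, 0.0151]
eef_rot: [0.524, 0.852, 0.0, 0.0]
contact_force: [0.5, -0.4, 5.0]
opening: 0.27
finger_force: 50.0
```

```bash
python3 -m inch '-1 0 0 -.005 0 0 0;-1 0 0 -.015 0 0 0;-1 0 0 -.025 0 0 0;-1 0 0 -.03 0 0 0;-1 0 0 -.03 0 0 0;-1 0 0 -.03 0 0 0;-1 0 0 -.03 0 0 0;-1 0 0 -.02 0 0 0;-1 0 0 0 0 0 0;-1 0 0 0 0 0 0;-1 0 0 0 0 0 0' 58
python3 - <<'E'
from h import *
from pin import tool
s=get_state(); print(s['tool_pos'],s['contact_force'],s['moment'],s['opening'])
for n in('top','side'):
    im,d,W=cloud(n); np.savez(n+'2.npz',im=im,W=W)
    m=(im.min(-1)>140)&(W[...,2]>.1)&(np.hypot(W[...,0]-.47,W[...,1]+.13)<.12)&(W[...,2]<.23)
    p=W[m]; print(n,m.sum(),p.min(0),p.max(0))
E
```

```text
clock: 5.23
tool_pos: [0.4703, -0.1299, 0.1989]
eef_rot: [0.524, 0.852, -0.0, -0.001]
contact_force: [-0.3, -0.1, -1.5]
opening: 0.267
finger_force: 58.0
[ 0.47032408 -0.12992199  0.19887954] [-0.25650334 -0.06614501 -1.52474509] [-0.05405933  0.07566035  0.05099972] 0.26702617431370396
top 126 [ 0.42119081 -0.09617584  0.19004161] [ 0.46197021 -0.04683576  0.21113569]
side 285 [ 0.46557475 -0.21486062  0.19168364] [ 0.5142735  -0.14194282  0.2095377 ]
```

```bash
python3 -m inch '-1 .012 .013 0 0 0 .01;-1 .0216 .0239 0 0 0 .01;-1 .0216 .0239 0 0 0 0;-1 .0216 .0239 0 0 0 0;-1 .0216 .0239 0 0 0 0;-1 .0216 .0239 0 0 0 0;-1 .0216 .0239 0 0 0 0;-1 .0216 .0239 0 0 0 0;-1 .0216 .0239 0 0 0 0;-1 .0216 .0239 0 0 0 0;-1 .009 .011 0 0 0 0;-1 0 0 0 0 0 0;-1 0 0 0 0 0 0;-1 0 0 0 0 0 0'
python3 - <<'E'
from h import *
s=get_state(); im,d,W=cloud('wrist'); save('w2',im); np.savez('w2.npz',im=im,W=W)
print(s['tool_pos'],s['eef_rot'],s['contact_force'])
E
```

```text
clock: 6.5
tool_pos: [0.5918, 0.1659, 0.1984]
eef_rot: [0.533, 0.846, -0.002, -0.001]
contact_force: [0.4, -0.8, -1.6]
opening: 0.269
finger_force: 58.0
[0.59175178 0.16588755 0.19842314] [ 5.32944075e-01  8.46148385e-01 -1.79948917e-03 -5.34405578e-04] [ 0.35827969 -0.80886356 -1.62073653]
```

View pics/w2.png

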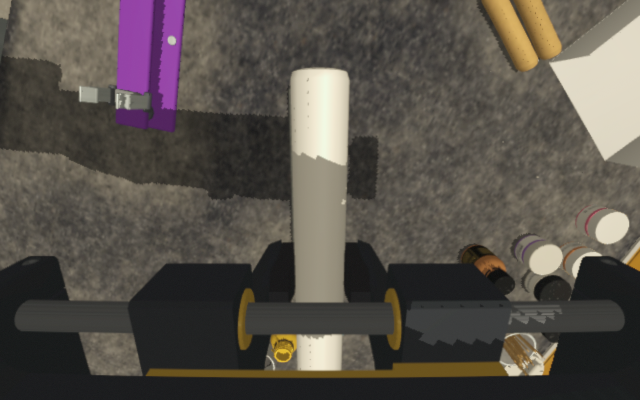

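The held pin at (320,180) and the fingers hide the rack. I'll back off sideways and measure it from there.

```bash
python3 -m inch '-1 -.02 -.008 0 0 0 0;-1 -.03 -.012 0 0 0 0;-1 -.03 -.012 0 0 0 0;-1 -.03 -.012 0 0 0 0;-1 -.03 -.012 0 0 0 0;-1 -.02 -.01 0 0 0 0;-1 0 0 0 0 0 0;-1 0 0 0 0 0 0;-1 0 0 0 0 0 0'
python3 - <<'E'
from h import *
s=get_state(); im,d,W=cloud('wrist'); save('w3',im); np.savez('w3.npz',im=im,W=W)
print(s['tool_pos'],s['eef_rot'],s['contact_force'])
E
```

```text
clock: 7.3
tool_pos: [0.602, -0.0051, 0.1997]
eef_rot: [0.533, 0.846, 0.0, -0.0]
contact_force: [-0.2, 0.6, -1.6]
opening: 0.272
finger_force: 58.0
[ 0.60200333 -0.00506539  0.19966707] [ 5.32784014e-01  8.46251131e-01  1.43849742e-04 -4.44395563e-04] [-0.17014348  0.56741775 -1.5922657 ]
```

View pics/w3.png

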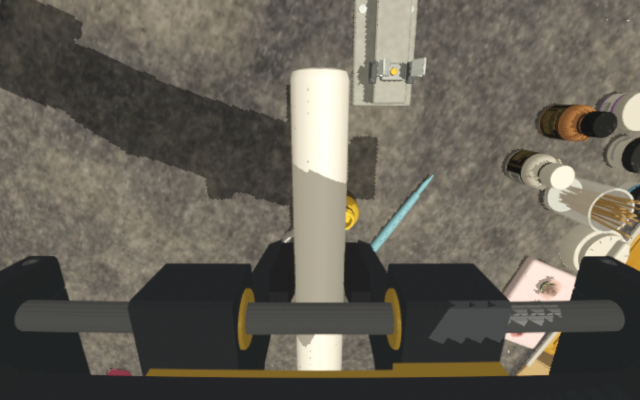

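The nearer clip shows at (395,70), with its orange feeler. I'll put the clip's jaw, bar and foot edges into rack coordinates from all three views.

```bash
python3 - <<'E'
from h import *
c=np.array([.5862,.1704]); th=np.radians(115.6); Y=np.array([np.cos(th),np.sin(th)]); X=np.array([Y[1],-Y[0]])
for n in('top','side','w3'):
    z=np.load(n+'.npz'); W=z['W'].reshape(-1,3); im=z['im'].reshape(-1,3).astype(int)
    q=W[:,:2]-c; a=q@X; b=q@Y
    near=(abs(a)<.045)&(abs(b)<.12)&(W[:,2]<.12)
    for lab,lo,hi,bl,bh in(('foot',.003,.012,-.12,.12),('bar',.03,.05,-.12,.12),('jaws-',.055,.12,-.12,0),('jaws+',.055,.12,0,.12),('tops-',.078,.12,-.12,0),('tops+',.078,.12,0,.12)):
        m=near&(W[:,2]>lo)&(W[:,2]<hi)&(b>bl)&(b<bh)
        if m.sum()<4: continue
        pa=np.percentile(a[m],[2,98])*1e3; pb=np.percentile(b[m],[2,98])*1e3
        print(n,lab,m.sum(),'across',pa.round(1),pa.mean().round(1),'along',pb.round(1),pb.mean().round(1),'z',np.percentile(W[m,2],[5,50,98]).round(4))
        if lab in('bar','foot') :
            # centre line of across vs along
            bb=b[m];aa=a[m]; print('   mids',[(k,round(1e3*(aa[abs(bb-k)<.008].min()+aa[abs(bb-k)<.008].max())/2,1)) for k in(-.08,-.04,-.02,0,.02,.04,.08) if (abs(bb-k)<.008).sum()>4])
    sat=(near&(im[:,0]-im[:,2]>60)&(W[:,2]>.03)); 
    for s in(-1,1):
        m=sat&(b*s>0)
        if m.any(): print('  feeler',s,m.sum(),(a[m].mean()*1e3).round(1),(b[m].mean()*1e3).round(1),np.median(W[m,2]).round(4))
E
```

```text
top foot 294 across [-38.5  42.3] 1.9 along [-103.5  111.5] 4.0 z [0.0032 0.0052 0.01  ]
   mids [(-0.08, np.float64(0.1)), (-0.04, np.float64(2.4)), (-0.02, np.float64(5.3)), (0, np.float64(-0.3)), (0.02, np.float64(1.6)), (0.04, np.float64(1.0)), (0.08, np.float64(-4.5))]
top bar 374 across [-17.3  15.1] -1.1 along [-81.7  82.7] 0.5 z [0.036  0.0412 0.0489]
   mids [(-0.08, np.float64(0.0)), (-0.04, np.float64(0.2)), (-0.02, np.float64(0.0)), (0, np.float64(-0.3)), (0.02, np.float64(0.1)), (0.04, np.float64(-0.2)), (0.08, np.float64(0.3))]
top jaws- 24 across [-17.5  15.6] -0.9 along [-65.1 -54.9] -60.0 z [0.0578 0.0793 0.0895]
top jaws+ 28 across [-17.8  16.3] -0.7 along [54.3 65.9] 60.1 z [0.0593 0.0772 0.088 ]
top tops- 13 across [-15.2  16. ] 0.4 along [-65.3 -54.7] -60.0 z [0.0793 0.0834 0.0902]
top tops+ 13 across [-14.7  15.4] 0.4 along [54.4 65.8] 60.1 z [0.0786 0.0835 0.0885]
  feeler -1 3 1.2 -60.3 0.0548
  feeler 1 4 1.2 59.6 0.0526
side foot 518 across [-29.4  23.7] -2.9 along [-88.   80.8] -3.6 z [0.0036 0.006  0.0095]
   mids [(-0.08, np.float64(5.5)), (-0.04, np.floa
[... 734 characters left out ...]
66.6] 59.7 z [0.0793 0.0822 0.087 ]
  feeler -1 1 1.1 -58.8 0.0551
  feeler 1 2 0.2 60.8 0.054
w3 foot 2660 across [-28.5  30.2] 0.9 along [-87.2   6.4] -40.4 z [0.0047 0.0064 0.0082]
   mids [(-0.08, np.float64(1.5)), (-0.04, np.float64(1.3)), (-0.02, np.float64(1.2)), (0, np.float64(1.2))]
w3 bar 3205 across [-16.9  16.2] -0.4 along [-84.1  -4.1] -44.1 z [0.0412 0.0426 0.048 ]
   mids [(-0.08, np.float64(1.0)), (-0.04, np.float64(1.5)), (-0.02, np.float64(1.4)), (0, np.float64(1.2))]
w3 jaws- 573 across [-16.8  17.7] 0.4 along [-65.9 -54.5] -60.2 z [0.0576 0.0803 0.0884]
w3 tops- 341 across [-14.4  17.1] 1.3 along [-65.7 -54.4] -60.1 z [0.0789 0.0843 0.0886]
  feeler -1 44 1.3 -60.1 0.0548
```

```bash
python3 -m inch '-1 .015 .0055 0 0 0 0;-1 .03 .0115 0 0 0 0;-1 .03 .0115 0 0 0 0;-1 .03 .0115 0 0 0 0;-1 .03 .0115 0 0 0 0;-1 .02 .007 0 0 0 0;-1 .01 .004 0 0 0 0;-1 0 0 .02 0 0 0;-1 0 0 .02 0 0 0;-1 0 0 .02 0 0 0;-1 0 0 .015 0 0 0;-1 0 0 .01 0 0 0;-1 0 0 0 0 0 0;-1 0 0 0 0 0 0;-1 0 0 0 0 0 0;-1 0 0 0 0 0 0' 60
cat > chk.py <<'E'
from h import *
import sys
from pin import tool
c=np.array([.5869,.1707]); th=np.radians(115.6); Y=np.array([np.cos(th),np.sin(th)]); X=np.array([Y[1],-Y[0]])
s=get_state(); print(s['tool_pos'],s['contact_force'],s['moment'],'tooldelta mm',tool(np.r_[c-s['tool_pos'][:2],0],s)*1e3,'yaw',np.degrees(2*np.arctan2(s['eef_rot'][1],s['eef_rot'][0])))
ims=[]
for n in('top','side'):
    im,d,W=cloud(n); f=W.reshape(-1,3); q=f[:,:2]-c; a=(q@X)*1e3; b=(q@Y)*1e3; I=im.reshape(-1,3).astype(int)
    m=(abs(a)<25)&(abs(b)<120)&(f[:,2]>.035)&(I.min(1)>150)&(np.ptp(I,axis=1)<45)
    for lo,hi in((-95,-70),(-50,-30),(30,50),(70,95)):
        k=m&(b>lo)&(b<hi)
        if k.sum()>5: print(n,(lo,hi),k.sum(),'across',np.percentile(a[k],[3,97]).round(1),'along',np.percentile(b[k],[1,99]).round(1),'topz',np.percentile(f[k,2],[50,97]).round(4))
    if n=='side': save(sys.argv[1],cv2.resize(im[120:230,220:340],None,fx=5,fy=5,interpolation=2))
E
python3 chk.py s3
```

```text
clock: 8.68
tool_pos: [0.5882, 0.171, 0.1159]
eef_rot: [0.532, 0.846, 0.001, 0.001]
contact_force: [-0.4, 0.0, -1.3]
opening: 0.264
finger_force: 60.0
[0.58821619 0.1710339  0.11588114] [-0.4361911   0.02880282 -1.2715027 ] [-0.13482131  0.03844756 -0.02054906] tooldelta mm [ 0.26900011 -1.3309657  -0.0029629 ] yaw 115.66113842914667
top (-95, -70) 41 across [-9.4 11.9] along [-90.2 -70.4] topz [0.1223 0.1272]
top (-50, -30) 36 across [-11.   10.9] along [-49.8 -31.8] topz [0.122  0.1259]
side (-95, -70) 40 across [-12.8   4.9] along [-90.4 -70.6] topz [0.123  0.1266]
side (-50, -30) 34 across [-12.   19.3] along [-49.9 -31.3] topz [0.1227 0.175 ]
```

View pics/s3.png

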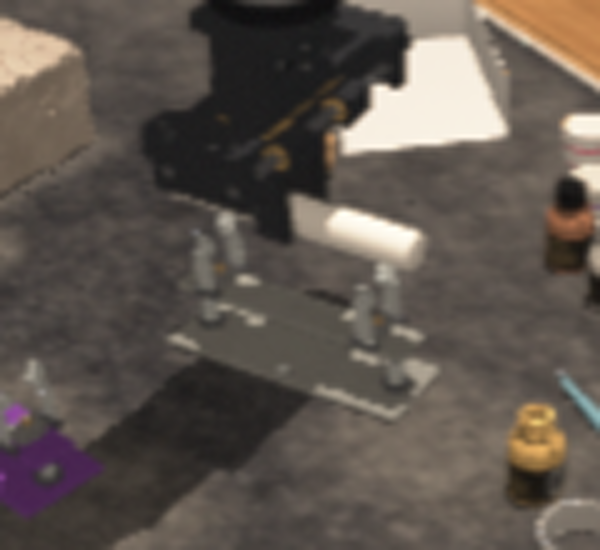

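Crop: the held pin's end at (415,245) sits above the near clip at (375,300), level and centred. I'll trim 1 mm across and go down to the lead-ins.

```bash
python3 -m inch '-1 0 -.001 .004 0 0 0;-1 0 0 .005 0 0 0;-1 0 0 .005 0 0 0;-1 0 0 .004 0 0 0;-1 0 0 .003 0 0 0;-1 0 0 .002 0 0 0;-1 0 0 0 0 0 0;-1 0 0 0 0 0 0'; python3 -m inch '-1 0 0 .002 0 0 0;-1 0 0 0 0 0 0'; python3 -m inch '-1 0 0 .002 0 0 0;-1 0 0 0 0 0 0'; python3 -m inch '-1 0 0 .002 0 0 0;-1 0 0 0 0 0 0'
```

```text
clock: 9.45
tool_pos: [0.5866, 0.1705, 0.0916]
eef_rot: [0.532, 0.847, 0.0, -0.0]
contact_force: [-0.2, 0.4, -1.4]
opening: 0.27
finger_force: 60.0
clock: 9.62
tool_pos: [0.587, 0.1706, 0.0899]
eef_rot: [0.532, 0.847, 0.001, 0.0]
contact_force: [1.6, 1.1, -1.1]
opening: 0.271
finger_force: 60.0
clock: 9.78
tool_pos: [0.5873, 0.1707, 0.0883]
eef_rot: [0.532, 0.847, 0.001, 0.001]
contact_force: [0.4, 0.6, 3.3]
opening: 0.265
finger_force: 60.0
clock: 9.95
tool_pos: [0.5877, 0.1708, 0.087]
eef_rot: [0.532, 0.847, 0.001, 0.001]
contact_force: [-0.1, -0.2, 8.2]
opening: 0.269
finger_force: 60.0
```

```bash
for i in 1 ; do python3 -m inch '-1 0 0 .0015 0 0 0;-1 0 0 0 0 0 0'; python3 -m inch '-1 0 0 .0015 0 0 0;-1 0 0 0 0 0 0';python3 -m inch '-1 0 0 .0015 0 0 0;-1 0 0 0 0 0 0'; done | grep -E 'pos|contact'
```

```text
tool_pos: [0.5878, 0.1708, 0.0861]
contact_force: [-0.8, 0.3, 11.3]
tool_pos: [0.5878, 0.1708, 0.0846]
contact_force: [0.1, -1.0, 10.9]
tool_pos: [0.5878, 0.1707, 0.083]
contact_force: [0.3, 0.2, 11.0]
```

```bash
(python3 -m inch '-1 0 0 .0015 0 0 0;-1 0 0 0 0 0 0'; python3 -m inch '-1 0 0 .0015 0 0 0;-1 0 0 0 0 0 0';python3 -m inch '-1 0 0 .0015 0 0 0;-1 0 0 0 0 0 0';python3 -m inch '-1 0 0 .0015 0 0 0;-1 0 0 0 0 0 0') | grep -E 'pos|contact'; python3 chk.py s4
```

```text
tool_pos: [0.5876, 0.1706, 0.0812]
contact_force: [-0.6, -0.1, 9.8]
tool_pos: [0.5875, 0.1706, 0.0793]
contact_force: [-0.1, 0.8, 6.9]
tool_pos: [0.5873, 0.1706, 0.0775]
contact_force: [0.8, 0.5, 4.8]
tool_pos: [0.5871, 0.1705, 0.0755]
contact_force: [1.4, 0.4, 2.9]
[0.58708978 0.17051134 0.07554175] [1.38283175 0.44414185 2.88532374] [ 0.04228321 -0.21821227 -0.02948701] tooldelta mm [ 2.52242460e-01 -8.93408435e-02 -1.84223821e-04] yaw 115.66528555162374
top (-95, -70) 38 across [-12.1   9.7] along [-89.1 -70.4] topz [0.0821 0.088 ]
top (-50, -30) 33 across [-10.7   9. ] along [-48.9 -32.1] topz [0.0808 0.0867]
side (-95, -70) 43 across [-13.6   3.3] along [-91.4 -70.8] topz [0.0832 0.0864]
side (-50, -30) 33 across [-13.1   5.4] along [-49.8 -32.6] topz [0.0829 0.0857]
```

The push peaked at about 12 N, so with the weight of the pin that's near 13 N, then fell to about 3 N. The pin is past the lips and hasn't slipped in the grip. Now the bottom.

```bash
(python3 -m inch '-1 0 0 .0015 0 0 0;-1 0 0 .0015 0 0 0;-1 0 0 0 0 0 0'; python3 -m inch '-1 0 0 .0015 0 0 0;-1 0 0 .0015 0 0 0;-1 0 0 0 0 0 0';python3 -m inch '-1 0 0 .001 0 0 0;-1 0 0 0 0 0 0';python3 -m inch '-1 0 0 .0008 0 0 0;-1 0 0 0 0 0 0') | grep -E 'pos|contact'
```

```text
tool_pos: [0.5865, 0.1705, 0.0716]
contact_force: [3.5, 0.7, -3.0]
tool_pos: [0.5861, 0.1705, 0.0686]
contact_force: [0.9, 0.9, -3.7]
tool_pos: [0.586, 0.1704, 0.0678]
contact_force: [1.8, 0.9, -2.4]
tool_pos: [0.5859, 0.1703, 0.0672]
contact_force: [1.4, -0.1, -2.2]
```

```bash
(python3 -m inch '-1 0 0 .0008 0 0 0;-1 0 0 0 0 0 0'; python3 -m inch '-1 0 0 .0007 0 0 0;-1 0 0 0 0 0 0') | grep -E 'pos|contact'
```

```text
tool_pos: [0.586, 0.1703, 0.0668]
contact_force: [-0.4, 0.1, 1.4]
tool_pos: [0.586, 0.1703, 0.0667]
contact_force: [-1.7, 0.7, 7.4]
```

```bash
(python3 -m inch '-1 0 0 .0006 0 0 0;-1 0 0 0 0 0 0';python3 -m inch '-1 0 0 0 0 0 0;-1 0 0 0 0 0 0') | grep -E 'pos|contact'; python3 chk.py s5
```

```text
tool_pos: [0.586, 0.1703, 0.0667]
contact_force: [-2.3, -0.4, 11.3]
tool_pos: [0.586, 0.1703, 0.0667]
contact_force: [-2.6, -0.3, 10.8]
[0.58603882 0.17032229 0.06669637] [-2.57873572 -0.29158847 10.80334501] [-0.13743069  0.72873458  0.0085333 ] tooldelta mm [-3.25877020e-02  9.39807922e-01 -5.37131081e-04] yaw 115.66806125294653
top (-95, -70) 39 across [-12.8   7.8] along [-89.3 -70.3] topz [0.0713 0.0791]
top (-50, -30) 33 across [-12.6   8.5] along [-48.8 -31.8] topz [0.0741 0.0798]
side (-95, -70) 38 across [-13.7   2. ] along [-90.1 -71.2] topz [0.0736 0.0781]
side (-50, -30) 36 across [-13.2   9.5] along [-49.1 -30.3] topz [0.0746 0.2131]
```

View pics/s5.png

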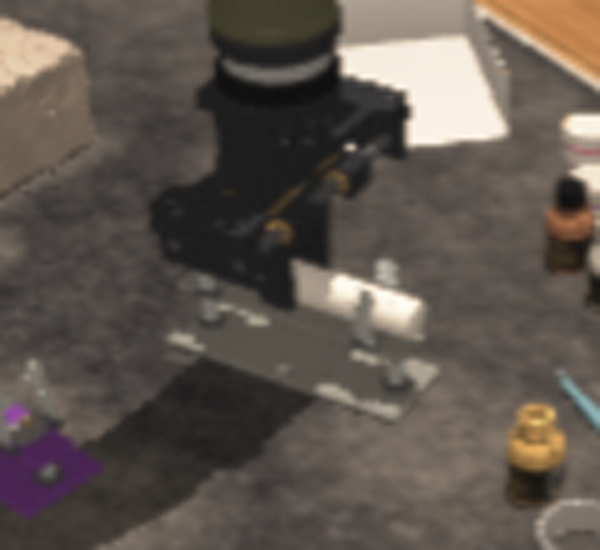

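The crop shows the pin down in the near clip at (375,315). Force rose steeply at TCP z 0.0667, the predicted bottom, and the moment is balanced between the two clips. Now release and rise.

```bash
python3 -m inch '-1 0 0 -.0005 0 0 0;-1 0 0 0 0 0 0;-.3 0 0 0 0 0 0;-.2 0 0 0 0 0 0;-.1 0 0 0 0 0 0;.1 0 0 0 0 0 0;.3 0 0 0 0 0 0;.3 0 0 0 0 0 0;.3 0 0 0 0 0 0' 10; python3 -m inch '.3 0 0 -.005 0 0 0;.3 0 0 -.015 0 0 0;.3 0 0 -.02 0 0 0;.3 0 0 -.03 0 0 0;.3 0 0 -.03 0 0 0;.3 0 0 -.03 0 0 0;.3 0 0 -.02 0 0 0;.3 -.03 0 0 0 0 0;.3 -.03 0 0 0 0 0;.3 -.03 0 0 0 0 0;.3 -.03 0 0 0 0 0;.3 -.02 0 0 0 0 0;.3 0 0 0 0 0 0;.3 0 0 0 0 0 0'
cat > fin.py <<'E'
from chk import *
im,d,W=cloud('wrist'); f=W.reshape(-1,3); q=f[:,:2]-c; a=(q@X)*1e3; b=(q@Y)*1e3; I=im.reshape(-1,3).astype(int)
m=(abs(a)<16)&(abs(b)<110)&(f[:,2]>.06)&(f[:,2]<.11)&(I.min(1)>110)
for lo in range(-95,95,19):
    k=m&(b>lo)&(b<lo+19)
    if k.sum()>20: print('wrist',lo,k.sum(),np.percentile(a[k],[3,97]).round(1),b[k].min().round(1),b[k].max().round(1),np.percentile(f[k,2],[90,97]).round(4))
save('w6',im)
E
python3 fin.py s6
```

```text
clock: 13.57
tool_pos: [0.5865, 0.1704, 0.0657]
eef_rot: [0.532, 0.847, -0.0, -0.0]
contact_force: [0.1, 0.4, 0.2]
opening: 0.649
finger_force: 0.0
clock: 14.73
tool_pos: [0.6472, 0.0428, 0.216]
eef_rot: [0.534, 0.846, -0.0, 0.0]
contact_force: [-0.0, -0.0, 0.4]
opening: 0.651
finger_force: 0.0
[0.64723936 0.04278591 0.21595622] [-0.02801378 -0.00407284  0.38197598] [0.02367746 0.05452931 0.00697886] tooldelta mm [ 1.41430067e+02  6.22714284e-01 -3.86506871e-02] yaw 115.5063612703058
top (30, 50) 38 across [-12.4   8.6] along [30.1 49.1] topz [0.0724 0.0765]
top (70, 95) 34 across [-11.4   8.3] along [70.6 88.1] topz [0.073  0.0798]
side (-95, -70) 34 across [-13.6   4.9] along [-89.6 -71.1] topz [0.0742 0.078 ]
side (-50, -30) 33 across [-13.7   3.3] along [-48.3 -31.2] topz [0.0743 0.0779]
side (30, 50) 33 across [-13.9   3.9] along [30.8 49.6] topz [0.0739 0.0779]
side (70, 95) 26 across [-13.5   2.7] along [70.1 89.9] topz [0.0736 0.0775]
wrist -95 409 [-10.9  10.6] -89.7 -76.4 [0.0769 0.0774]
wrist -76 740 [-13.4  14.4] -76.0 -57.0 [0.0849 0.0878]
wrist -57 722 [-12.4  12.1] -57.0 -38.1 [0.0781 0.0858]
wrist -38 713 [-12.1  11.4] -38.0 -19.0 [0.0771 0.0778]
wrist -19 743 [-12.   11.1] -19.0 -0.0 [0.0771 0.0777]
wrist 0 794 [-11.9  10.9] 0.0 19.0 [0.0772 0.0777]
```

View pics/w6.png

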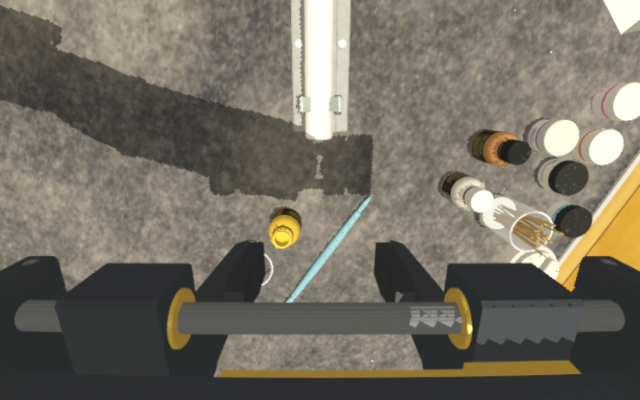

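View pics/s6.png

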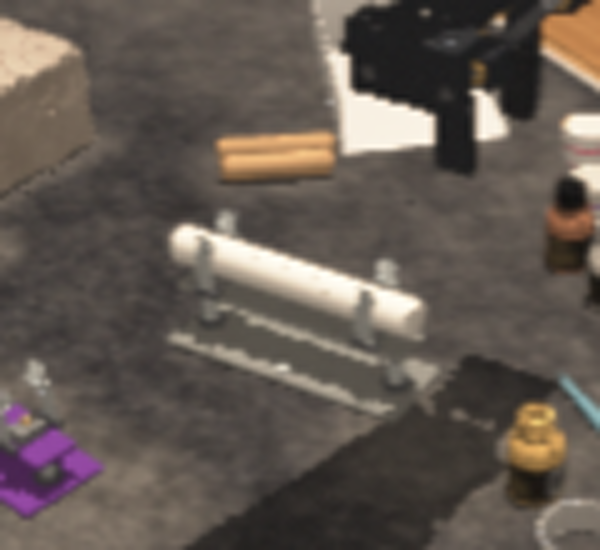

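The pin at (300,280) in the crop lies in both clips. It's level to 0.5 mm, centred to 1 mm, and its top is at 0.0777 m, the expected home height. The neighbours haven't moved.

```bash
python3 -c "
from plant import r
print(r.finish_job())"
```

```text
the job is handed in; nothing more can be done
None
```

The white rolling pin is home on both saddles of the grey rack, level and centred to about 1 mm; the push never read above 12 N, and the job was handed in after about 15 s of robot time (no verdict was returned).

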